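# Sterilise the drained razor

## Task

The rinsed folding razor has drained in the steel rack. Lower it gently, upright, into the narrow tube of the UV steriliser until it stands on the bottom, set the steriliser's loose cap (dark, ribbed, blue top) gently down over the collar so that it sits fully home and level, and only then press the green start button fully down and let go. Leave the comb and the small brush standing in the rack and do not disturb the other things on the counter.

Things in the scene. Friction and masses are not known exactly. Their poses are not given: they have to be found in the camera images.
- razor: closed folding razor: straight flat bar, black scales, steel spine, brass pins, upright in any one of the rack's slots. 142 mm long (z), 15 wide (y), 9 thick (x); lowest 6 mm narrow to 7 x 12, top 8 mm a 5 x 11 steel tang; 60 g. Origin: centre of its lower end, z up its length. Grip across its thickness (x) near the top: in the tube only the top 36 mm stand out
- razor_mid (a point): the middle of the razor, 71 mm above its lower end; same axes as the razor
- rack: fixed stainless draining rack, tray 70 mm (x) by 220 mm (y), and a slotted plate 40 x 206 mm whose top is 85 mm above the counter. Three equal slots 12 mm (x) by 18 mm (y) at y = -65, 0 and +65 mm; tools stand through them on the tray's floor, 5 mm above the counter. Origin: centre of its underside on the counter
- comb: red handled comb standing handle down in a slot of the rack, 155 mm tall, up to 26 mm wide (y), 6 mm thick; bystander. Origin: centre of its lower end, z up
- brush: small clipper cleaning brush with wooden handle and black bristles, standing in a slot of the rack, 144 mm tall, 16 mm wide (y), 10 mm thick; bystander. Origin: centre of its lower end, z up
- steriliser: fixed UV tool steriliser: low white base 104 mm (x) by 190 mm (y), 24 mm high, with an upright amber tube (30 mm outside) that ends in a steel collar, and a green button beside it. Origin: centre of its underside; the tube's axis stands at y = +50 mm, the button at x = -18, y = -50 mm in its frame
- chamber_mouth (a point): centre of the tube's open mouth, 132 mm above the counter; the bore is round, 22 mm wide, 106 mm deep; z up along the tube
- chamber_floor (a point): centre of the tube's inner floor, 26 mm above the counter, on which the razor must stand; z up
- cap_seat (a point): centre of the shoulder on which the cap's lower edge must rest, 10 mm below the mouth (122 mm above the counter). The shoulder ring is 62 mm wide; the steel collar above it is 48 mm in diameter and 10 mm high; z up
- cap: loose dark grey cap of the steriliser, standing open side down on the counter; 60 mm wide skirt (52 mm inside, outer skirt 16 mm high), then a black-ribbed head 40 mm in diameter up to the top at 58 mm, blue disc on top; hollow 32 mm wide and 53 mm high inside. 90 g. Origin: centre of its lower edge; z up. Grip it round the head, above 26 mm
- start (a joint): travel of the green push button, m: 0 up, 0.006 fully down; sprung, about 4 N
- start_top (a point): centre of the top of the green start button (30 mm wide), pressed straight down
- clipper: black hair clipper lying on the counter, 44 x 182 x 35 mm; bystander
- cologne: cologne bottle with white cap, 33 x 45 x 104 mm, standing; bystander
- gel_jar: red jar with white lid, 88 mm wide, 87 mm tall, standing; bystander
- trimmer_red: small red trimmer lying on the counter, 25 x 100 x 21 mm; bystander
- blade_pack: flat blue and red pack of blades lying on the counter, 60 x 100 x 18 mm; bystander

How it is judged:
On the way, in this order (a step that is already met when the one before it is completed fails the run):
1. the razor stands on the floor of the tube (z of razor_mid in the frame of chamber_floor below 0.075 m and horizontal distance between razor_mid and chamber_floor below 0.008 m), for 0.2 s.
2. the cap sits over the collar on its shoulder (z of cap in the frame of cap_seat below 0.003 m and horizontal distance between cap and cap_seat below 0.005 m and angle between cap's own z axis and vertical below 0.06 rad), for 0.2 s.
3. the start button is pressed down (value of joint start above 0.0045 m), for 0.05 s.
At the end, for the whole second after the job is handed in: Razor on the tube's floor (within 4 mm up, 6 mm down; 8 mm off axis); cap on the shoulder (within 3 mm in height, 5 mm sideways, 0.06 rad of level); both at rest; button pressed 4.5 mm after capping and sprung back; comb and brush within 20 mm and 0.3 rad of upright (all of step 1 and all of step 2 and z of razor_mid in the frame of chamber_floor above 0.065 m and z of cap in the frame of cap_seat above -0.003 m and linear speed of each of cap, razor below 0.02 m/s and value of joint start below 0.003 m and angle between each of comb, brush's own z axis and vertical below 0.3 rad and distance of each of comb, brush from where it was at the start of the episode below 0.02 m); the robot touches nothing.
It fails at once if the razor is dropped into the tube (over 0.5 m/s in it) (horizontal distance between razor_mid and chamber_floor below 0.02 m and z of razor_mid in the frame of chamber_floor below 0.17 m and linear speed of razor above 0.5 m/s).
It fails at once if the cap is dropped onto the tube (over 0.5 m/s just above it) (horizontal distance between cap and cap_seat below 0.02 m and z of cap in the frame of cap_seat below 0.03 m and linear speed of cap above 0.5 m/s).
It fails at once if the comb or the small brush is pulled out or knocked over (distance of any of comb, brush from where it was at the start of the episode above 0.04 m).
It fails at once if the clipper, cologne bottle, gel jar, red trimmer or blade pack is pushed more than 30 mm (distance of any of clipper, cologne, gel_jar, trimmer_red, blade_pack from where it was at the start of the episode above 0.03 m).
It also fails if it takes over 64 s, if anything falls off the work surface, if the arm or the gripper's body presses on something with over 40 N, if the wrist force passes 120 N, or if a joint passes its speed limit or range.

## Robot

A 7-joint arm with a two-finger parallel gripper is mounted at the origin on a cart in front of the work surface, level with it; the furniture and walls round the work are solid. World frame = base frame: x ahead of the robot, y to its left, z up, the work surface at z = 0. Lengths are in m, angles in rad, forces in N, time in s.
With the tool pointing down it reaches from about 0.425 to 0.875 m from the base axis. Payload 4.7 kg.
Tool frame: the origin (TCP) lies at the very end of the fingers, on their centre line; the grasp point (between the pads) lies 19 mm behind it; z points along the fingers, y is the direction in which the jaws open and shut (so a half turn about z gives the same grasp; the last joint's range is limited). The gripper opens to 87 mm and grips with 3 to 60 N. Pads are 19 mm wide; open, the fingers measure 117 mm over their backs; the gripper's body (75 mm by 190 mm) begins 51 mm behind the grasp point.
Start: joints at [-1.168, 0.321, -0.07, 1.45, 0.023, 1.371, -0.057], TCP at [0.246, 0.601, 0.223] pointing down, gripper open.
Joint ranges: [-2.86, 2.86], [-0.3, 2.09], [-1.38, 1.24], [0.06, 2.45], [-1.56, 4.7], [0.09, 2.05], [-2.69, 2.69]. Speed limits (rad/s): [2.57, 2.57, 3.14, 3.14, 3.14, 3.14, 3.14].

## Interface

Orientations are given as a rotation vector (axis times angle).
In Python, from bench import ctrl gives the robot as it stands. The module is installed in compiled form; this text tells all that it offers.
- The arm moves only by the tool move_arm, never from a script. Its arguments are lists of equal length, an entry for each row: "dp": the shift along the tool's x, y, z in units of 30 mm (1.0 is 30 mm), a list of three; "turn": the turn about the tool's z in units of 5 degrees (1.0 is 5 degrees); "jaw": the opening, from -1 (shut) to 1 (fully open). A call has 1 to 5 rows; each row is the pose to reach, as a shift and turn from the pose commanded when the call began, along the tool's axes at that moment; what a row does not reach only later rows make up. A row lasts 1/10 s, in which the tool goes at most 50 mm and 8.59 degrees, less where a joint would pass 70% of its speed; a pose out of reach is approached as far as the arm can. A call with a gripper value outside its range is refused whole. The fingers move at their own pace and stop on an object; "grip_force" is the grip in N (left out, the last holds). Time passes only in rows, so rows that repeat a pose let the fingers close. It gives the time, the measured TCP pose, the force and the opening at its end, in the units of the state.
- ctrl.get_state(): the state, without advancing time (a new reading comes with each control period).
- ctrl.get_image(name): name is "side" or "top" or "wrist"; returns the picture (400x640x3 uint8, red, green, blue); there is no depth.
- ctrl.camera_info(name): a dict with "intrinsics" (3x3 intrinsics, pixels), "extrinsics" (4x4, takes a point from world to camera coordinates). Camera axes: x right, y up, looking along -z (the intrinsics and any distortion apply to the point x, -y, -z); pixel columns grow to the right and rows downward; lengths in m; the calibration is good to about 2 mm. A picture is of the moment at which its call begins: read the wrist's pose just before it. camera_info takes no time and is no camera call; for the wrist camera it gives the pose at the moment of the call.
- ctrl.close_job(): hands the job in, once; it reports no verdict.
Trained networks look in the newest picture that a camera, given by its name, has taken for a name from the list of things; names that differ only in an ending like _2 or _b are one class to them, and where a whole thing is asked for, a point or a joint stands for the part that bears it (a point fixed in the world has none). Each returns a list of dicts, best first, with "confidence" (0 to 1); they miss things now and then, are a little off and sometimes report something else, mostly with a low value. They report only what shows in the picture. A call takes as long as a camera call.
- ctrl.look_for(camera, target): "rect" ([centre column, centre row, width, height] in pixels, round what is visible of it).
- ctrl.masks_of(camera, target): "region" (400x640 bool, what is visible of it) and "rect" ([centre column, centre row, width, height] in pixels, round what is visible of it).
The state is a dict: "time": time; "joint_positions": joint angles; "qd": joint speeds; "joint_torque": joint torques, N m; "position": TCP position; "tool_rot": TCP orientation; "ft_force": force on the tool from outside, world axes, zero at the start; "torque": the same for the moment, N m; "grip_width": opening from 0.0 (shut) to 1.0 (fully open).
Only numpy, scipy, OpenCV 4.12 (cv2) and the standard library are available. Lean on these libraries where they do the work, as an engineer would, in place of code of your own. Each camera call takes 0.05 s, during which the arm holds its last target. There are 200 camera calls.

## Working session

There is one attempt and no reset: what is moved stays moved. The work goes in short steps, Python scripts to look and compute and a tool call to move; the robot and the scene stay as the last step left them, time stands still between calls to the robot, and variables do not carry over. Pictures are saved under pics/ and viewed, about 8 in all and at most 12, crops included, and the job is handed in when it is done.

Besides the shell and the picture viewer there is one more tool, called after ">>>" as name(argument=value, ...), one argument or row to a line, values as JSON. move_arm: Moves the arm, as the interface text tells. Its arguments: {"type":"object","properties":{"dp":{"type":"array","items":{"type":"array","items":{"type":"number"}}},"turn":{"type":"array","items":{"type":"number"}},"jaw":{"type":"array","items":{"type":"number"}},"grip_force":{"type":"number"}},"required":["dp","turn","jaw"]}

```bash
mkdir -p pics
python3 - <<'E'
from bench import ctrl
import cv2,numpy as np
s=ctrl.get_state();print(s)
for n in ["side","top"]:
    im=ctrl.get_image(n);cv2.imwrite(f"pics/{n}0.png",im[:,:,::-1])
    i=ctrl.camera_info(n);print(n,np.round(i["intrinsics"],2).tolist(),np.round(i["extrinsics"],4).tolist(),[k for k in i])
    for t in ["razor","rack","comb","brush","steriliser","cap","start_top"]:
        print(t,[(np.round(d["rect"],1).tolist(),round(d["confidence"],2)) for d in ctrl.look_for(n,t)[:2]])
print(ctrl.get_state()["time"])
E
```

```text
{'time': 0.0, 'joint_positions': array([-1.16788512,  0.32179642, -0.07008175,  1.45169529,  0.02255378,
        1.37080807, -0.0568834 ]), 'qd': array([ 0.00177066,  0.0004138 , -0.00172433, -0.00037774,  0.000623  ,
        0.00015513, -0.00060396]), 'joint_torque': array([-9.02982538e-04, -4.91270900e+01, -4.04385868e-01, -3.12528098e+01,
       -6.38859300e-02,  4.36129177e-02,  1.76507710e-04]), 'position': array([0.24622522, 0.60094443, 0.22146856]), 'tool_rot': array([-6.06787398e-01, -3.08211310e+00,  2.97610487e-03]), 'ft_force': array([ 0.07419465, -0.28628508, -0.60907437]), 'torque': array([-0.01989609, -0.03146759,  0.05005702]), 'grip_width': 0.9978774913885848}
side [[516.28, 0.0, 326.99], [0.0, 516.28, 205.22], [0.0, 0.0, 1.0]] [[0.8685, -0.4955, -0.0129, -0.5119], [0.3472, 0.5896, 0.7293, -0.2712], [-0.3538, -0.6379, 0.6841, -1.1913], [0.0, 0.0, 0.0, 1.0]] ['intrinsics', 'extrinsics']
razor [([248.1, 192.4, 8.8, 37.3], 0.44)]
rack [([253.2, 203.6, 53.8, 73.1], 0.85)]
comb [([252.8, 191.2, 7.7, 20.7], 0.44)]
brush [([238.3, 176.2, 9.3, 40.4], 0.62)]
steriliser [([366.2, 233.6, 61.6, 82.1], 0.62)]
cap [([314.2, 302.0, 25.8, 30.7], 0.91), ([365.4, 233.9, 64.2, 84.5], 0.55)]
start_top [([366.4, 249.4, 16.1, 7.8], 0.52), ([363.6, 234.1, 64.2, 80.9], 0.51)]
top [[414.31, 0.0, 312.91], [0.0, 414.31, 206.33], [0.0, 0.0, 1.0]] [[-0.0204, -0.9998, -0.0014, 0.0027], [0.9915, -0.0204, 0.1287, -0.6166], [-0.1287, 0.0012, 0.9917, -1.3467], [0.0, 0.0, 0.0, 1.0]] ['intrinsics', 'extrinsics']
razor [([336.2, 199.2, 59.3, 39.3], 0.53)]
rack [([256.4, 256.8, 70.4, 19.4], 0.85), ([337.4, 201.0, 59.9, 35.0], 0.27)]
comb [([337.8, 198.6, 55.0, 39.6], 0.52)]
brush [([354.9, 203.8, 14.1, 9.8], 0.46)]
steriliser [([337.6, 201.6, 56.0, 37.0], 0.85)]
cap [([373.8, 258.8, 17.2, 14.9], 0.48), ([337.3, 199.3, 56.6, 36.5], 0.26)]
start_top [([410.4, 212.4, 43.2, 42.8], 0.71), ([351.9, 205.4, 11.0, 9.5], 0.53)]
0.8
```

View pics/side0.png

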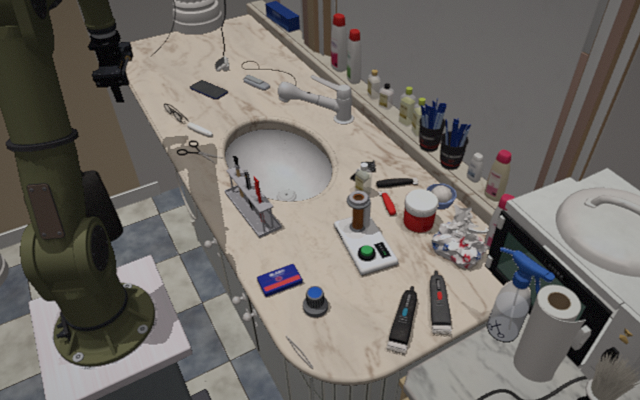

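View pics/top0.png

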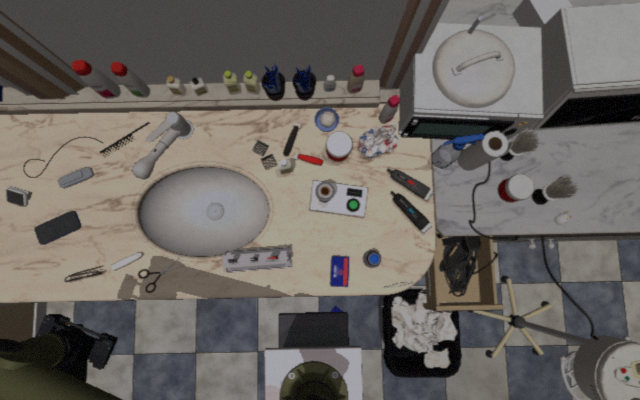

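```bash
cat > h.py <<'E'
from bench import ctrl
import cv2,numpy as np
from scipy.spatial.transform import Rotation as R
np.set_printoptions(precision=4,suppress=True)
def info(n):
    i=ctrl.camera_info(n);return np.array(i["intrinsics"]),np.array(i["extrinsics"])
def proj(KE,p):
    K,E=KE;c=E[:3,:3]@np.asarray(p,float)+E[:3,3];q=K@np.array([c[0],-c[1],-c[2]]);return q[:2]/q[2]
def ray(KE,uv):
    K,E=KE;d=np.linalg.inv(K)@[uv[0],uv[1],1];d=E[:3,:3].T@(d*[1,-1,-1]);return -E[:3,:3].T@E[:3,3],d
def atz(KE,uv,z):
    o,d=ray(KE,uv);return o+d*(z-o[2])/d[2]
def tool():
    s=ctrl.get_state();return s["position"],R.from_rotvec(s["tool_rot"]).as_matrix()
def dp(target,p=None,M=None):
    p0,M0=tool();return M0.T@(np.asarray(target)-p0)/.03
def crop(im,x,y,w,h,f,name):
    c=cv2.resize(im[y:y+h,x:x+w,::-1],None,fx=f,fy=f,interpolation=cv2.INTER_CUBIC);cv2.imwrite(name,c)
E
python3 - <<'E'
from h import *
T=info("top");S=info("side")
print("tool",tool())
for n,uv,z in [("ster",(338,199.5),.024),("tube",(326,188.5),.132),("btn",(353,205),.03),("cap",(373.5,257.5),.058),("rack",(257.5,258),.06)]:
    p=atz(T,uv,z);print(n,p,"side",proj(S,p))
a=cv2.imread("pics/top0.png")[:,:,::-1];b=cv2.imread("pics/side0.png")[:,:,::-1]
A=cv2.resize(a[150:300,210:410],(800,600),interpolation=2)
crop(a,215,170,180,115,4.4,"pics/tc.png")
crop(b,215,145,200,180,3.3,"pics/sc.png")
E
```

```text
tool (array([0.2464, 0.6015, 0.2226]), array([[-0.9254,  0.379 ,  0.0001],
       [ 0.379 ,  0.9254,  0.0001],
       [-0.    ,  0.0001, -1.    ]]))
ster [ 0.6402 -0.0955  0.024 ] side [362.1039 239.0251]
tube [ 0.6602 -0.0521  0.132 ] side [360.9456 195.8798]
btn [ 0.6196 -0.1452  0.03  ] side [365.8946 252.9081]
cap [ 0.4425 -0.2034  0.058 ] side [314.9208 290.7322]
rack [0.4486 0.1733 0.06  ] side [250.9899 194.1434]
```

View pics/tc.png

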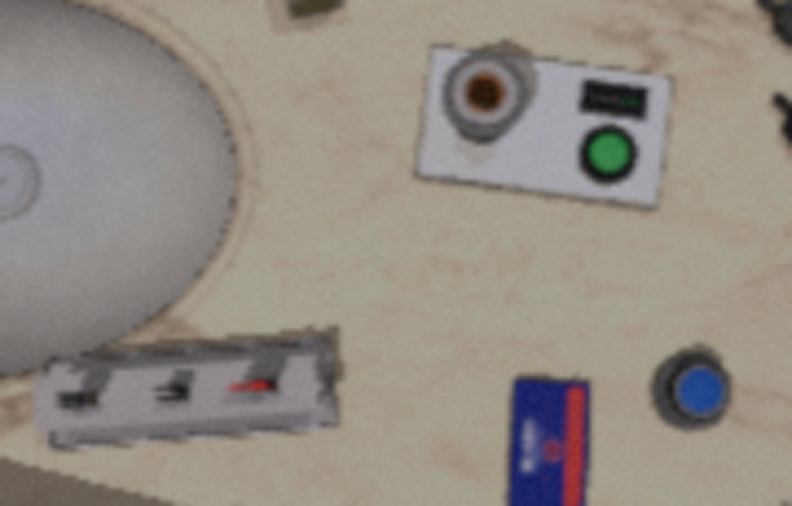

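View pics/sc.png

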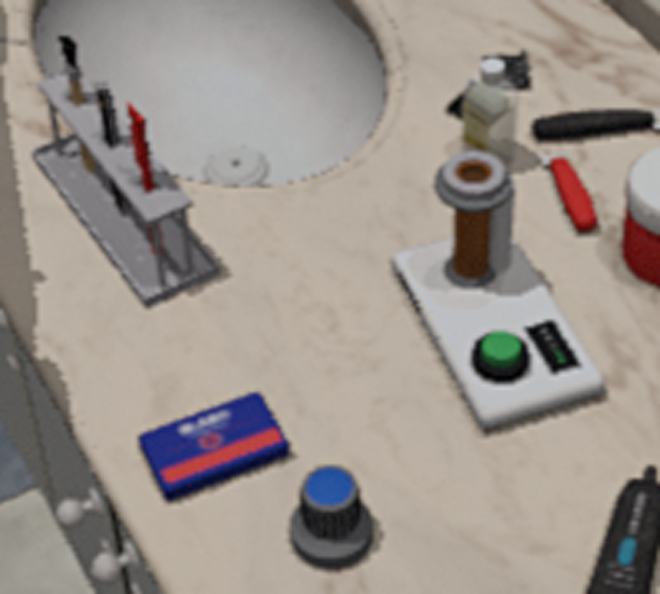

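>>> move_arm(
  dp=[
    [-11.7,-10.6,-1.3],
    [-11.7,-10.6,-1.3],
    [-11.7,-10.6,-1.3],
    [-11.7,-10.6,-1.3],
    [-11.7,-10.6,-1.3],
  ],
  turn=[12.6,12.6,12.6,12.6,12.6],
  jaw=[0,0,0,0,0],
)

```text
time: 1.3
position: [0.3545, 0.3748, 0.2435]
tool_rot: [-1.702, -2.641, -0.001]
ft_force: [1.2, 0.2, 0.2]
grip_width: 0.631
```

```bash
cat >> h.py <<'E'
def go(target,yaw=None):
    """print dp (tool axes, units) and turn to put tool y at world angle yaw (deg, mod 180)"""
    p,M=tool();a=np.degrees(np.arctan2(M[1,1],M[0,1]))
    t=None
    if yaw is not None:
        d=(yaw-a+90)%180-90;t=-d/5
    s=ctrl.get_state()
    print("pos",p,"yaw %.2f"%a,"tilt",M[:,2],"F",s["ft_force"],"w %.3f"%s["grip_width"],"t %.2f"%s["time"],"q7 %.2f"%s["joint_positions"][6])
    print("dp",M.T@(np.asarray(target)-p)/.03,"turn",t)
E
python3 -c "
from h import *
go([.449,.173,.26],4)"
```

```text
pos [0.3545 0.3748 0.2435] yaw 24.40 tilt [ 0.0005  0.0008 -1.    ] F [1.1885 0.1751 0.2421] w 0.631 t 1.30 q7 -0.44
dp [-7.4269  0.0883 -0.5538] turn 4.080688028245507
```

>>> move_arm(
  dp=[
    [-7.4,0.1,-0.6],
    [-7.4,0.1,-0.6],
    [-7.4,0.1,-0.6],
    [-7.4,0.1,-0.6],
    [-7.4,0.1,-0.6],
  ],
  turn=[4,4,4,4,4],
  jaw=[0,0,0,0,0],
)

```text
time: 1.8
position: [0.4517, 0.1711, 0.2621]
tool_rot: [2.134, 2.303, 0.002]
ft_force: [-0.8, 0.5, -0.8]
grip_width: 0.499
```

Run:
```python
from h import *
go([.449,.173,.26],4)
W=info("wrist");im=ctrl.get_image("wrist");np.savez("w1.npz",K=W[0],E=W[1]);cv2.imwrite("pics/w1.png",im[:,:,::-1])
print("cam",-W[1][:3,:3].T@W[1][:3,3]); print(W[0])
for t in ["razor","brush","comb","rack"]:
    print(t,[(np.round(d["rect"],1).tolist(),round(d["confidence"],2)) for d in ctrl.look_for("wrist",t)[:2]])
```

```text
pos [0.4517 0.1711 0.2621] yaw 4.37 tilt [ 0.0022 -0.0002 -1.    ] F [-0.7564  0.5033 -0.842 ] w 0.499 t 1.80 q7 -0.36
dp [ 0.069  -0.0848  0.0691] turn 0.07373428586630552
cam [0.4458 0.2398 0.4242]
[[330.1683   0.     321.4014]
 [  0.     330.1683 199.0068]
 [  0.       0.       1.    ]]
razor [([315.4, 179.6, 9.1, 26.7], 0.8)]
brush [([317.1, 106.6, 11.5, 17.8], 0.6)]
comb [([313.7, 238.0, 3.6, 30.4], 0.61)]
rack [([317.7, 161.4, 61.0, 186.7], 0.93)]
```

View pics/w1.png

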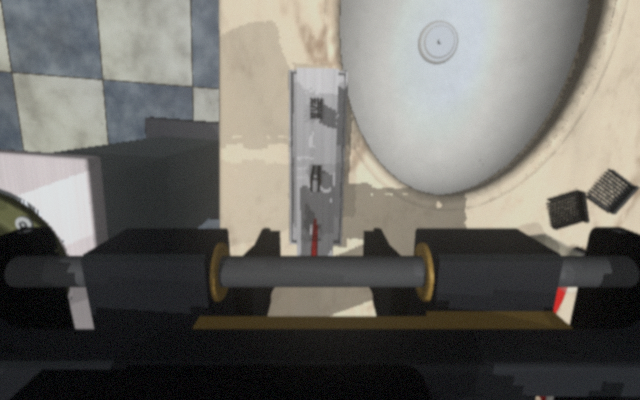

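Run:
```python
from h import *
d=np.load("w1.npz");W=(d["K"],d["E"]);print(W[1][:3,:3])
im=cv2.imread("pics/w1.png")
cv2.imwrite("pics/w1c.png",cv2.resize(im[55:260,270:370],None,fx=5.5,fy=2.9*1,interpolation=2) if 0 else cv2.resize(im[60:210,280:360],None,fx=4,fy=4,interpolation=2))
for uv in [(315.5,166.5),(315.5,193),(315.4,180)]:
    print(uv,atz(W,uv,.147),atz(W,uv,.085))
# rack tray edges/plate
for uv in [(292,70),(292,243),(345,70),(345,243)]: print(uv,atz(W,uv,.005))
for y in (.165,.17,.175,.18,.185): print(y,proj(W,(.449,y,.147)),proj(W,(.449,y,.085)))
```

```text
[[ 0.9971  0.0765  0.0013]
 [-0.0737  0.9647 -0.2527]
 [-0.0206  0.2519  0.9675]]
(315.5, 166.5) [0.4446 0.1956 0.147 ] [0.4443 0.1857 0.085 ]
(315.5, 193) [0.4463 0.1726 0.147 ] [0.4464 0.1576 0.085 ]
(315.4, 180) [0.4454 0.184  0.147 ] [0.4452 0.1715 0.085 ]
(292, 70) [0.4077 0.2863 0.005 ]
(292, 243) [0.4197 0.066  0.005 ]
(345, 70) [0.4707 0.2911 0.005 ]
(345, 243) [0.4915 0.0715 0.005 ]
0.165 [318.0115 201.7001] [318.5192 186.3304]
0.17 [318.4383 196.1406] [318.8738 181.6792]
0.175 [318.8688 190.532 ] [319.231  176.9941]
0.18 [319.3032 184.8734] [319.5908 172.2746]
0.185 [319.7415 179.1644] [319.9533 167.5203]
```

View pics/w1c.png

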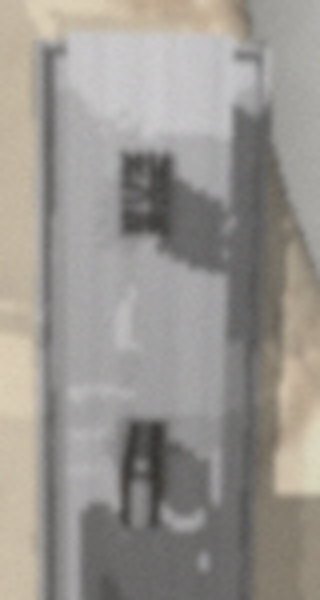

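```bash
python3 -c "
from h import *
go([.446,.179,.116],4.3)"
```

```text
pos [0.449  0.1775 0.2611] yaw 4.83 tilt [-0.0003  0.0007 -1.    ] F [-0.1896 -1.1579 -0.3436] w 0.501 t 2.05 q7 -0.37
dp [ 0.0554 -0.0949  4.8355] turn 0.10607774769989362
```

>>> move_arm(
  dp=[
    [0.05,-0.1,1.5],
    [0.05,-0.1,2.5],
    [0.05,-0.1,2.5],
    [0.05,-0.1,2.5],
  ],
  turn=[0.1,0.1,0.1,0.1],
  jaw=[-0.1,-0.1,-0.1,-0.1],
  grip_force=20,
)

```text
time: 2.45
position: [0.446, 0.1788, 0.1865]
tool_rot: [-2.135, -2.305, 0.001]
ft_force: [-0.2, -0.0, 2.0]
grip_width: 0.453
```

Run:
```python
from h import *
W=info("wrist");im=ctrl.get_image("wrist");crop(im,240,120,160,130,5,"pics/w2.png")
go([.446,.179,.116],4.3)
for uv in [(0,0)]: print(proj(W,(.446,.179,.147)),proj(W,(.446,.179,.085)))
print([(np.round(d["rect"],1).tolist(),round(d["confidence"],2)) for d in ctrl.look_for("wrist","razor")[:2]])
```

```text
pos [0.447  0.1789 0.1875] yaw 4.35 tilt [ 0.0017  0.0009 -1.    ] F [0.5439 0.1136 0.4661] w 0.448 t 2.50 q7 -0.37
dp [ 0.0044 -0.0355  2.3843] turn 0.010437123448843977
[321.9859 223.1654] [321.9445 198.8574]
[([323.1, 188.1, 74.1, 244.0], 0.74), ([318.5, 209.2, 12.4, 39.1], 0.7)]
```

View pics/w2.png

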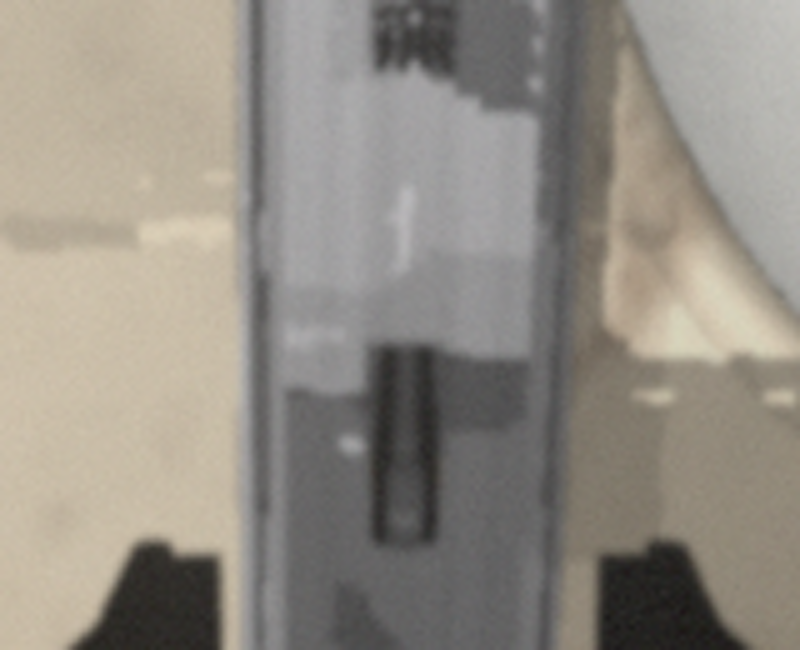

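>>> move_arm(
  dp=[
    [0,-0.02,1.3],
    [0,-0.02,2.4],
    [0,-0.02,2.4],
    [0,-0.02,2.4],
    [0,-0.02,2.4],
  ],
  turn=[0,0,0,0,0],
  jaw=[-0.1,-0.1,-0.1,-0.1,-1],
  grip_force=20,
)

```text
time: 3.05
position: [0.4476, 0.1785, 0.1167]
tool_rot: [2.137, 2.301, 0.007]
ft_force: [1.3, -0.7, -0.2]
grip_width: 0.414
```

>>> move_arm(
  dp=[
    [0,0,0],
    [0,0,0],
    [0,0,0],
    [0,0,0],
    [0,0,0],
  ],
  turn=[0,0,0,0,0],
  jaw=[-1,-1,-1,-1,-1],
  grip_force=20,
)

```text
time: 3.55
position: [0.446, 0.1777, 0.1145]
tool_rot: [-2.137, -2.302, -0.001]
ft_force: [-0.0, -0.6, 2.5]
grip_width: 0.102
```

```bash
python3 -c "
from h import *
go([.446,.179,.116],4.3)"
```

```text
pos [0.446  0.1777 0.1145] yaw 4.25 tilt [ 0.0004  0.0004 -1.    ] F [-0.0199 -0.576   2.456 ] w 0.102 t 3.55 q7 -0.34
dp [ 0.0426  0.0034 -0.0501] turn -0.009532925172140948
```

>>> move_arm(
  dp=[
    [0,0,-1],
    [0,0,-2.5],
    [0,0,-4],
    [0,0,-5.5],
    [0,0,-6],
  ],
  turn=[0,0,0,0,0],
  jaw=[-1,-1,-1,-1,-1],
)

```text
time: 4.05
position: [0.4476, 0.1782, 0.2989]
tool_rot: [2.136, 2.301, 0.011]
ft_force: [0.3, 0.3, -0.7]
grip_width: 0.097
```

Run:
```python
from h import *
T=info("top");im=ctrl.get_image("top");crop(im,215,170,180,115,4.4,"pics/t2.png")
m=atz(T,(325.,190.9),.132);print(m)
for uv,z in [((353.4,205),.03)]:print(atz(T,uv,z))
s=ctrl.masks_of("top","steriliser")
if s:
    r=cv2.minAreaRect(np.argwhere(s[0]["region"])[:,::-1].astype(np.float32));print(s[0]["confidence"],r)
    b=cv2.boxPoints(r);print([atz(T,q,.024) for q in b])
go(list(m[:2])+[.29],4)
```

```text
[ 0.6527 -0.0487  0.132 ]
[ 0.6196 -0.1465  0.03  ]
0.67 ((338.2784118652344, 198.17393493652344), (56.52751541137695, 31.464326858520508), 9.162346839904785)
[array([0.6092, 0.0073, 0.024 ]), array([ 0.7157, -0.0118,  0.024 ]), array([ 0.6806, -0.2012,  0.024 ]), array([ 0.5747, -0.1803,  0.024 ])]
pos [0.447  0.1781 0.2963] yaw 4.25 tilt [ 0.004   0.0025 -1.    ] F [ 0.6202  0.075  -1.1405] w 0.100 t 4.15 q7 -0.38
dp [-8.0481  6.2741  0.2183] turn 0.0505884859301176
```

>>> move_arm(
  dp=[
    [-1,0.8,0],
    [-2.2,1.7,0.1],
    [-3.4,2.7,0.1],
    [-4.6,3.6,0.1],
    [-5.8,4.5,0.1],
  ],
  turn=[0,0,0,0,0],
  jaw=[-1,-1,-1,-1,-1],
)

```text
time: 4.65
position: [0.5932, 0.0126, 0.2881]
tool_rot: [-2.136, -2.301, 0.005]
ft_force: [-0.1, 0.9, -0.7]
grip_width: 0.101
```

>>> move_arm(
  dp=[
    [-1,0.8,0],
    [-2,1.6,0],
    [-2.2,1.8,0],
    [-2.2,1.8,0],
    [-2.2,1.8,0],
  ],
  turn=[0,0,0,0,0],
  jaw=[-1,-1,-1,-1,-1],
)

```text
time: 5.15
position: [0.6512, -0.0465, 0.2893]
tool_rot: [-2.135, -2.301, 0.002]
ft_force: [-0.8, -0.4, -0.7]
grip_width: 0.1
```

Run:
```python
from h import *
go([.6527,-.0487,.29])
W=info("wrist");im=ctrl.get_image("wrist");np.savez("w3.npz",K=W[0],E=W[1]);crop(im,200,100,240,180,3.3,"pics/w3.png")
print("mouth",proj(W,(.6527,-.0487,.132)),"shoulder",proj(W,(.6527,-.0487,.122)))
p,M=tool();print("tip",proj(W,p+M[:,2]*.1095))
for t in ["razor","steriliser","start_top"]:
    print(t,[(np.round(d["rect"],1).tolist(),round(d["confidence"],2)) for d in ctrl.look_for("wrist",t)[:2]])
```

```text
pos [ 0.6512 -0.0465  0.2893] yaw 4.30 tilt [-0.0031  0.0009 -1.    ] F [-0.7697 -0.4156 -0.7401] w 0.100 t 5.15 q7 0.24
dp [-0.0774  0.0455 -0.023 ] turn None
mouth [323.7464 187.3106] shoulder [323.7163 185.1832]
tip [322.2013 196.2615]
razor [([320.1, 223.6, 18.0, 67.3], 0.57)]
steriliser [([320.4, 184.2, 97.3, 123.2], 0.9), ([140.6, 16.2, 56.1, 28.4], 0.33)]
start_top []
```

View pics/w3.png

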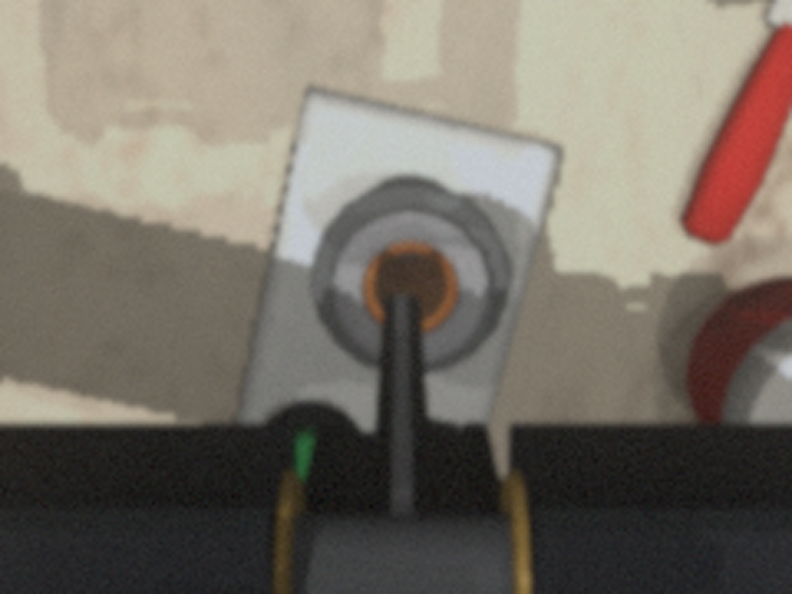

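Run:
```python
from h import *
d=np.load("w3.npz");W=(d["K"],d["E"])
a=atz(W,(324.5,186.8),.132);b=atz(W,(324.8,183.3),.122);print(a,b)
z=.2893-.1095
e=atz(W,(200+405/3.3,100+297/3.3),z);print("tip far edge",e)
go([*((a+b)[:2]/2),.225],4)
```

```text
[ 0.6534 -0.0481  0.132 ] [ 0.6536 -0.0467  0.122 ]
tip far edge [ 0.6511 -0.0405  0.1798]
pos [ 0.6516 -0.0461  0.2913] yaw 4.38 tilt [ 0.0002  0.0012 -1.    ] F [-0.4439  0.049  -0.1764] w 0.104 t 5.35 q7 0.24
dp [-0.0508  0.0587  2.2089] turn 0.07610307497568272
```

>>> move_arm(
  dp=[
    [-0.05,0.06,0.5],
    [-0.05,0.06,1],
    [-0.05,0.06,1.4],
    [-0.05,0.06,1.4],
    [-0.05,0.06,1.4],
  ],
  turn=[0,0,0,0,0],
  jaw=[-1,-1,-1,-1,-1],
)

```text
time: 5.85
position: [0.6537, -0.049, 0.2484]
tool_rot: [-2.137, -2.302, 0.001]
ft_force: [0.6, -0.8, -0.8]
grip_width: 0.099
```

Run:
```python
from h import *
go([.6535,-.0475,.1355],4)
W=info("wrist");im=ctrl.get_image("wrist");np.savez("w4.npz",K=W[0],E=W[1]);crop(im,260,130,120,110,5,"pics/w4.png")
print("mouth",proj(W,(.6535,-.0475,.132)))
p,M=tool();print("tip far edge",proj(W,p+M[:,2]*.1095-M[:,0]*.006),proj(W,p+M[:,2]*.1095-M[:,0]*-.006))
```

```text
pos [ 0.6537 -0.049   0.2484] yaw 4.25 tilt [-0.0011  0.     -1.    ] F [ 0.6232 -0.7655 -0.7648] w 0.099 t 5.85 q7 0.25
dp [0.0516 0.0006 3.7641] turn 0.05051827564344365
mouth [321.9063 193.0564]
tip far edge [322.5297 203.9754] [322.5478 190.2401]
```

View pics/w4.png

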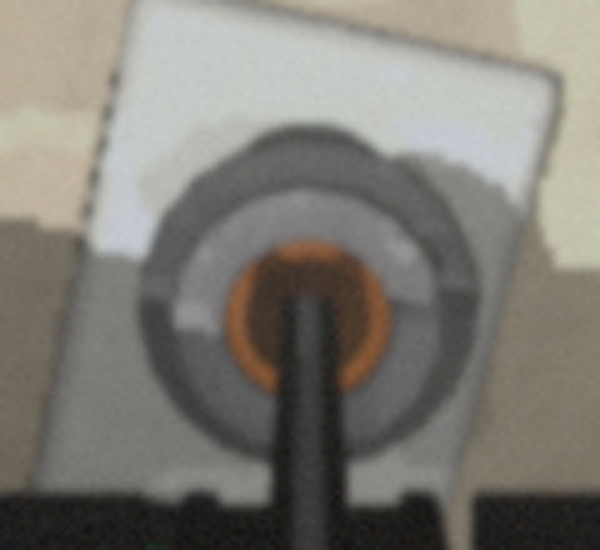

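>>> move_arm(
  dp=[
    [0.02,0.02,0.4],
    [0.02,0.02,0.8],
    [0.02,0.02,1.2],
    [0.02,0.02,1.6],
    [0.02,0.02,2.0],
  ],
  turn=[0,0,0,0,0],
  jaw=[-1,-1,-1,-1,-1],
)

```text
time: 6.4
position: [0.6543, -0.0484, 0.1876]
tool_rot: [-2.137, -2.302, 0.001]
ft_force: [0.9, -0.0, -0.2]
grip_width: 0.097
```

```bash
python3 -c "
from h import *
go([.654,-.0495,.1355],4.3)"
```

```text
pos [ 0.6543 -0.0484  0.1876] yaw 4.25 tilt [-0.0007  0.     -1.    ] F [ 0.8501 -0.0231 -0.1732] w 0.097 t 6.40 q7 0.27
dp [-0.0349 -0.0119  1.7376] turn -0.00935511131354474
```

No lateral load; continue.

>>> move_arm(
  dp=[
    [0.03,0,0.4],
    [0.03,0,0.8],
    [0.03,0,1.2],
    [0.03,0,1.5],
    [0.03,0,1.6],
  ],
  turn=[0,0,0,0,0],
  jaw=[-1,-1,-1,-1,-1],
)

```text
time: 6.9
position: [0.6539, -0.0475, 0.1396]
tool_rot: [-2.137, -2.301, 0.002]
ft_force: [-0.4, -0.3, 0.2]
grip_width: 0.103
```

>>> move_arm(
  dp=[
    [0,0,0.04],
    [0,0,0.08],
    [0,0,0.12],
  ],
  turn=[0,0,0],
  jaw=[-1,-1,-1],
)

```text
time: 7.2
position: [0.655, -0.0477, 0.1381]
tool_rot: [2.137, 2.302, 0.001]
ft_force: [0.0, 0.3, -0.7]
grip_width: 0.1
```

```bash
python3 -c "
from h import *
go([.654,-.0495,.1355],4.3)"
```

```text
pos [ 0.655  -0.0477  0.1381] yaw 4.25 tilt [ 0.0013 -0.     -1.    ] F [ 0.0265  0.2729 -0.6501] w 0.100 t 7.20 q7 0.28
dp [-0.0565 -0.0373  0.0852] turn -0.009884688148372334
```

>>> move_arm(
  dp=[
    [-0.04,-0.03,0.04],
    [-0.04,-0.03,0.08],
    [-0.04,-0.03,0.12],
    [-0.04,-0.03,0.12],
  ],
  turn=[0,0,0,0],
  jaw=[-1,-1,-1,-1],
)

```text
time: 7.6
position: [0.6553, -0.0487, 0.1374]
tool_rot: [2.136, 2.301, 0.006]
ft_force: [-1.2, 1.0, 13.0]
grip_width: 0.105
```

```bash
python3 -c "
from h import *
go([.654,-.0495,.1355],4.3)"
```

```text
pos [ 0.6553 -0.0487  0.1374] yaw 4.26 tilt [ 0.0045  0.0014 -1.    ] F [-1.247   1.0125 12.964 ] w 0.105 t 7.60 q7 0.28
dp [-0.0245 -0.0465  0.0643] turn -0.007218180120773354
```

>>> move_arm(
  dp=[
    [0,0,-0.06],
    [0,0,-0.06],
    [0,0,-0.06],
    [0,0,-0.06],
    [0,0,-0.06],
  ],
  turn=[0,0,0,0,0],
  jaw=[-1,-0.4,-0.4,-0.4,-0.4],
)

```text
time: 8.1
position: [0.6535, -0.0489, 0.1352]
tool_rot: [-2.137, -2.302, 0.001]
ft_force: [0.3, 0.1, 0.6]
grip_width: 0.288
```

>>> move_arm(
  dp=[
    [0,0,-0.5],
    [0,0,-1.2],
    [0,0,-2.2],
    [0,0,-3.5],
    [0,0,-3.8],
  ],
  turn=[0,0,0,0,0],
  jaw=[-0.4,-0.4,-0.4,-0.2,0.2],
)

```text
time: 8.6
position: [0.656, -0.0496, 0.256]
tool_rot: [2.134, 2.297, 0.009]
ft_force: [1.2, -1.6, 0.5]
grip_width: 0.41
```

Run:
```python
from h import *
go([.4425,-.203,.2],30)
W=info("wrist");im=ctrl.get_image("wrist");np.savez("w5.npz",K=W[0],E=W[1]);crop(im,240,110,160,140,4,"pics/w5.png")
print("mouth",proj(W,(.6535,-.0485,.132)),"razortop",proj(W,(.6535,-.0485,.168)),"if 10mm high",proj(W,(.6535,-.0485,.178)))
m=ctrl.masks_of("wrist","razor")
for d in m[:2]: print(d["rect"],d["confidence"])
T=info("top");im=ctrl.get_image("top")
for d in ctrl.masks_of("top","cap")[:2]:
  print("cap",d["rect"],d["confidence"])
```

```text
pos [ 0.656  -0.0496  0.256 ] yaw 4.23 tilt [ 0.0086 -0.     -1.    ] F [ 1.1903 -1.5974  0.4847] w 0.410 t 8.60 q7 0.25
dp [-4.5724 -7.489   1.806 ] turn -5.153281002058833
mouth [318.0125 191.2265] razortop [317.9171 201.7916] if 10mm high [317.8858 205.25  ]
[318.9, 192.6, 11.5, 26.8] 0.81
```

View pics/w5.png

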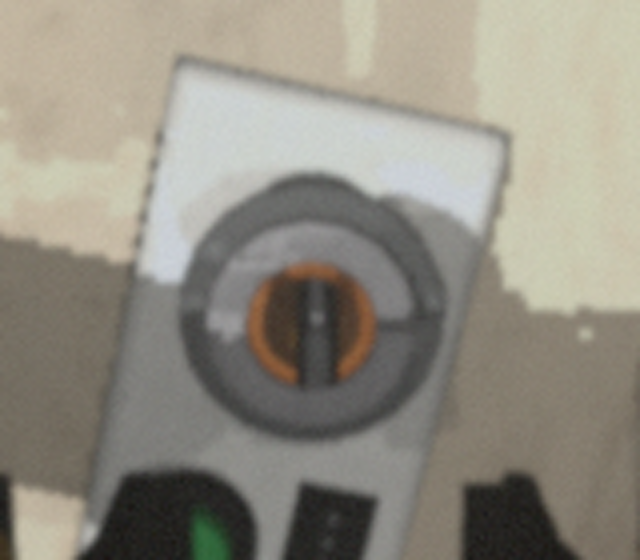

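>>> move_arm(
  dp=[
    [-1,-1.6,0],
    [-2,-3.2,0],
    [-2.9,-4.7,0.4],
    [-3.8,-6.2,0.8],
    [-4.6,-7.5,1.2],
  ],
  turn=[0,0,0,0,0],
  jaw=[0.5,0.5,0.5,0.5,0.5],
)

```text
time: 9.3
position: [0.4511, -0.1935, 0.2161]
tool_rot: [-2.135, -2.302, 0.002]
ft_force: [0.1, -1.4, -0.1]
grip_width: 0.747
```

>>> move_arm(
  dp=[
    [0,0,0],
    [0,0,0.2],
    [0,0,0.2],
  ],
  turn=[0,0,0],
  jaw=[0.5,0.5,0.5],
)

```text
time: 9.6
position: [0.4537, -0.1917, 0.2106]
tool_rot: [-2.134, -2.303, 0.002]
ft_force: [-0.1, -0.0, -0.6]
grip_width: 0.751
```

```bash
cat >> h.py <<'E'
def blue(im):
    hsv=cv2.cvtColor(im,cv2.COLOR_RGB2HSV);m=cv2.inRange(hsv,(100,110,60),(125,255,255))
    n,l,st,c=cv2.connectedComponentsWithStats(m)
    return [(c[i],st[i]) for i in range(1,n) if st[i][4]>60]
E
python3 - <<'E'
from h import *
W=info("wrist");im=ctrl.get_image("wrist");cv2.imwrite("pics/w6.png",im[:,:,::-1])
for c,s in blue(im): print(c,s,atz(W,c,.058))
print(ctrl.look_for("wrist","cap")[:2])
go([.4425,-.203,.028],4.3)
E
```

```text
[277.3188  71.8463] [ 229   45   98   59 2986] [ 0.4056 -0.0905  0.058 ]
[262.7111 106.7444] [229 100  72  14  90] [ 0.3935 -0.1216  0.058 ]
[306.1923 198.0192] [291 183  31  31 728] [ 0.439 -0.205  0.058]
[617.88 215.12] [613 208  11  16 100] [ 0.7495 -0.1987  0.058 ]
[{'rect': [307.7, 188.8, 55.6, 55.9], 'confidence': 0.59}]
pos [ 0.4544 -0.1918  0.2115] yaw 4.39 tilt [-0.0012 -0.0006 -1.    ] F [-0.2101  0.5544  0.1153] w 0.751 t 9.70 q7 0.41
dp [-0.3373 -0.4181  6.1161] turn 0.017248515669135146
```

>>> move_arm(
  dp=[
    [-0.4,-0.55,1],
    [-0.4,-0.55,2.4],
    [-0.4,-0.55,3.6],
    [-0.4,-0.55,4.5],
    [-0.4,-0.55,4.5],
  ],
  turn=[0,0,0,0,0],
  jaw=[0.5,0.5,0.5,0.5,0.5],
)

```text
time: 10.2
position: [0.4358, -0.2047, 0.0736]
tool_rot: [-2.132, -2.3, 0.008]
ft_force: [-0.5, 1.9, 0.3]
grip_width: 0.75
```

Run:
```python
from h import *
W=info("wrist");im=ctrl.get_image("wrist")
for c,s in blue(im): print(c,s,atz(W,c,.058))
go([.439,-.205,.028],4.3)
```

```text
[285.3786  35.3415] [ 197    0  166  100 8314] [ 0.4096 -0.1005  0.058 ]
[327.9329 235.117 ] [ 300  212   56   44 2026] [ 0.439  -0.2033  0.058 ]
pos [ 0.4374 -0.2055  0.0758] yaw 4.32 tilt [-0.0043 -0.0006 -1.    ] F [ 0.0491 -0.3773  1.8956] w 0.751 t 10.25 q7 0.54
dp [0.0138 0.0602 1.5929] turn 0.004372211360535516
```

>>> move_arm(
  dp=[
    [0,0.05,0.8],
    [0,0.05,1.5],
    [0,0.05,1.55],
    [0,0.05,1.55],
    [0,0.05,1.55],
  ],
  turn=[0,0,0,0,0],
  jaw=[0.5,0.5,0.5,0.5,-1],
  grip_force=20,
)

```text
time: 10.75
position: [0.4412, -0.2065, 0.0322]
tool_rot: [2.135, 2.301, 0.002]
ft_force: [-0.4, -0.9, 0.4]
grip_width: 0.713
```

>>> move_arm(
  dp=[
    [0,0,0],
    [0,0,0],
    [0,0,0],
    [0,0,0],
    [0,0,0],
  ],
  turn=[0,0,0,0,0],
  jaw=[-1,-1,-1,-1,-1],
)

```text
time: 11.25
position: [0.4399, -0.2061, 0.0309]
tool_rot: [2.137, 2.302, 0.001]
ft_force: [-2.7, 0.0, 4.8]
grip_width: 0.447
```

```bash
python3 -c "
from h import *
go([.439,-.206,.028],4.3)"
```

```text
pos [ 0.4399 -0.2061  0.0309] yaw 4.25 tilt [ 0.0006  0.0002 -1.    ] F [-2.7486  0.0032  4.7968] w 0.447 t 11.25 q7 0.61
dp [ 0.0064 -0.0311  0.0979] turn -0.010751624791447511
```

>>> move_arm(
  dp=[
    [0,0,-0.8],
    [0,0,-2.2],
    [0,0,-3.8],
    [0,0,-5.4],
    [0,0,-6.9],
  ],
  turn=[0,0,0,0,0],
  jaw=[-1,-1,-1,-1,-1],
)

```text
time: 11.75
position: [0.4391, -0.2062, 0.2393]
tool_rot: [2.138, 2.302, 0.001]
ft_force: [1.5, 0.0, -1.2]
grip_width: 0.453
```

```bash
python3 -c "
from h import *
go([.6535,-.0485,.24],4.3)
W=info('wrist');im=ctrl.get_image('wrist')
p,M=tool()
for c,s in blue(im):
  q=atz(W,c,p[2]+.0275); print(c,s,q,(q-p))
print('expected disc',proj(W,p-M[:,2]*.0275))
"
```

```text
pos [ 0.4391 -0.2062  0.2393] yaw 4.24 tilt [ 0.0005  0.0003 -1.    ] F [ 1.5328  0.0161 -1.2293] w 0.453 t 11.75 q7 0.41
dp [ 4.7138  7.5143 -0.0181] turn -0.012952061734705467
[294.0102  61.9413] [ 249   37   91   52 2557] [ 0.4225 -0.1206  0.274 ] [-0.0204  0.0871  0.0275]
[613.4519 195.3846] [607 188  16  17 104] [ 0.5518 -0.1606  0.274 ] [0.1089 0.0471 0.0275]
[630.3962 224.6415] [618 219  21  15 106] [ 0.5624 -0.1721  0.274 ] [0.1194 0.0355 0.0275]
[321.4777 247.4365] [291 236  62  20 898] [ 0.4377 -0.1914  0.274 ] [-0.0052  0.0163  0.0275]
[320.8264 292.8464] [293 287  57  15 599] [ 0.439  -0.2123  0.274 ] [-0.0039 -0.0047  0.0275]
expected disc [329.9947 283.4648]
```

Run:
```python
from h import *
def L(n):
    d=np.load(n);return d["K"],d["E"]
print(atz(L("w4.npz"),(321.8,194.2),.132),atz(L("w4.npz"),(260+309/5,130+292/5),.122))
print(atz(L("w5.npz"),(317.9,191.5),.132),atz(L("w5.npz"),(317.9,186.6),.122))
W=info("wrist");p,M=tool();im=ctrl.get_image("wrist");cv2.imwrite("pics/w7.png",im[:,:,::-1])
hsv=cv2.cvtColor(im,cv2.COLOR_RGB2HSV);m=cv2.inRange(hsv,(100,110,60),(125,255,255))
m[:225]=0;m[:,:270]=0;m[:,370:]=0
for r in range(230,330,3):
    x=np.flatnonzero(m[r]); 
    if len(x)>5: print(r,x[0],x[-1],(x[0]+x[-1])/2)
pts=[]
for r in range(230,330):
    x=np.flatnonzero(m[r])
    if len(x)>15: pts+= [(x[0],r),(x[-1],r)]
e=cv2.fitEllipse(np.array(pts,np.float32));print(e)
print("tool",p,"expected",proj(W,p-M[:,2]*.0275),"meas",atz(W,e[0],p[2]+.0275)-p)
```

```text
[ 0.6535 -0.0485  0.132 ] [ 0.6533 -0.0456  0.122 ]
[ 0.6534 -0.0488  0.132 ] [ 0.6532 -0.0465  0.122 ]
239 307 335 321.0
242 302 342 322.0
245 297 345 321.0
248 294 349 321.5
251 292 351 321.5
254 290 353 321.5
287 292 338 315.0
290 295 348 321.5
293 298 344 321.0
296 302 340 321.0
299 308 335 321.5
((321.17266845703125, 268.54705810546875), (65.07994842529297, 69.4320297241211), 84.25117492675781)
tool [ 0.4429 -0.2076  0.2465] expected [322.1202 272.0094] meas [-0.0009  0.0017  0.0275]
```

>>> move_arm(
  dp=[
    [1,1.6,0],
    [2,3.2,0],
    [3,4.8,0],
    [4,6.4,0],
    [4.4,7,0],
  ],
  turn=[0,0,0,0,0],
  jaw=[-1,-1,-1,-1,-1],
)

```text
time: 12.35
position: [0.6402, -0.0572, 0.2354]
tool_rot: [-2.136, -2.302, 0.002]
ft_force: [-0.4, -1.4, -0.5]
grip_width: 0.453
```

```bash
cat >> h.py <<'E'
def disc(n=6,dz=.0275):
    out=[]
    for _ in range(n):
        W=info("wrist");p,M=tool();im=ctrl.get_image("wrist")
        m=cv2.inRange(cv2.cvtColor(im,cv2.COLOR_RGB2HSV),(100,110,60),(125,255,255))
        m[:225]=0;m[:,:270]=0;m[:,370:]=0;pts=[]
        for r in range(230,330):
            x=np.flatnonzero(m[r])
            if len(x)>15 and abs(x[0]+x[-1]-643)<5: pts+=[(x[0],r),(x[-1],r)]
        e=cv2.fitEllipse(np.array(pts,np.float32));q=atz(W,e[0],p[2]+dz);out.append(np.r_[p,q[:2],(q-p)[:2],e[0],np.degrees(np.arctan2(M[1,1],M[0,1]))])
    out=np.array(out);print(out);print("mean p, cap xy, offset, px",out.mean(0));return out.mean(0)
E
python3 - <<'E'
from h import *
m=disc()
M=tool()[1]
d=np.array([.6534-m[3],-.0485-m[4],.205-m[2]]);print("dp",M.T@d/.03)
E
```

```text
[[  0.6402  -0.0572   0.2354   0.6399  -0.0555  -0.0004   0.0017 321.5082
  268.4774   4.2808]
 [  0.6458  -0.0484   0.2329   0.6454  -0.0467  -0.0005   0.0017 321.4258
  268.3521   4.8394]
 [  0.6426  -0.0506   0.2327   0.6422  -0.0489  -0.0004   0.0017 321.3309
  268.4704   4.8381]
 [  0.6402  -0.0547   0.2335   0.6399  -0.053   -0.0003   0.0017 321.4166
  268.5714   4.6033]
 [  0.639   -0.0578   0.2346   0.6387  -0.056   -0.0003   0.0017 321.4996
  268.5011   4.388 ]
 [  0.6383  -0.0596   0.2355   0.638   -0.0579  -0.0003   0.0017 321.4004
  268.5182   4.2291]]
mean p, cap xy, offset, px [  0.641   -0.0547   0.2341   0.6407  -0.053   -0.0004   0.0017 321.4303
 268.4818   4.5298]
dp [0.1202 0.4361 0.9691]
```

>>> move_arm(
  dp=[
    [0.15,0.25,0.3],
    [0.3,0.5,0.7],
    [0.3,0.5,0.7],
    [0.3,0.5,0.7],
    [0.3,0.5,0.7],
  ],
  turn=[0,0,0,0,0],
  jaw=[-1,-1,-1,-1,-1],
)

```text
time: 13.15
position: [0.6535, -0.0492, 0.2167]
tool_rot: [2.138, 2.302, 0.0]
ft_force: [-0.6, -0.0, -1.4]
grip_width: 0.45
```

>>> move_arm(
  dp=[
    [0,0,0],
    [0,0,0],
    [0,0,0],
    [0,0,0],
    [0,0,0],
  ],
  turn=[0,0,0,0,0],
  jaw=[-1,-1,-1,-1,-1],
)

```text
time: 13.65
position: [0.6535, -0.0488, 0.2166]
tool_rot: [2.137, 2.302, 0.0]
ft_force: [-1.0, 0.7, -1.8]
grip_width: 0.452
```

Run:
```python
from h import *
m=disc(5)
M=tool()[1]
d=np.array([.6534-m[3],-.0485-m[4],.16-m[2]]);print("dp",M.T@d/.03)
W=info("wrist");im=ctrl.get_image("wrist");np.savez("w8.npz",K=W[0],E=W[1]);crop(im,230,130,190,190,3.15,"pics/w8.png")
p,M=tool()
for r,h,c in [(.031,.122,(.6534,-.0485)),]:
  print([proj(W,(c[0]+r*np.cos(t),c[1]+r*np.sin(t),h)) for t in np.arange(4)*np.pi/2])
k=p-M[:,2]*-.0305 + [-.0004,.0017,0]
print([proj(W,(k[0]+.03*np.cos(t),k[1]+.03*np.sin(t),k[2]+.016)) for t in np.arange(4)*np.pi/2])
```

```text
[[  0.6535  -0.0488   0.2166   0.6531  -0.0471  -0.0004   0.0017 321.4041
  268.4756   4.2567]
 [  0.6535  -0.0488   0.2166   0.6532  -0.047   -0.0004   0.0017 321.5395
  268.3999   4.2543]
 [  0.6535  -0.0488   0.2165   0.6531  -0.0471  -0.0004   0.0017 321.4487
  268.417    4.2557]
 [  0.6535  -0.0488   0.2165   0.6532  -0.0471  -0.0004   0.0017 321.5356
  268.4636   4.2569]
 [  0.6535  -0.0488   0.2165   0.6531  -0.0471  -0.0004   0.0017 321.439
  268.4313   4.2536]]
mean p, cap xy, offset, px [  0.6535  -0.0488   0.2165   0.6531  -0.0471  -0.0004   0.0017 321.4734
 268.4375   4.2554]
dp [-0.0484  0.0055  1.8846]
[array([360.0985, 203.7392]), array([324.7286, 162.7208]), array([283.2574, 198.1759]), array([318.9592, 237.0234])]
[array([373.9745, 238.5526]), array([325.6504, 183.3518]), array([268.8212, 231.1357]), array([317.7663, 282.3771])]
```

View pics/w8.png

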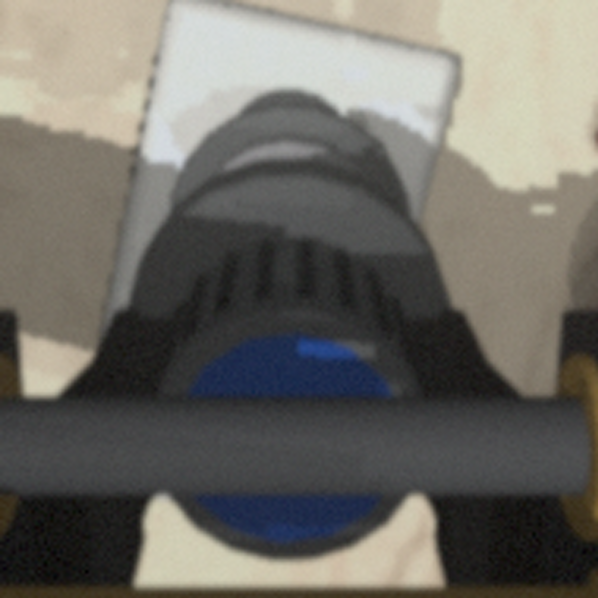

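>>> move_arm(
  dp=[
    [-0.05,0.01,0.4],
    [-0.05,0.01,0.8],
    [-0.05,0.01,1.2],
    [-0.05,0.01,1.5],
    [-0.05,0.01,1.6],
  ],
  turn=[0,0,0,0,0],
  jaw=[-1,-1,-1,-1,-1],
)

```text
time: 14.45
position: [0.653, -0.0501, 0.1664]
tool_rot: [-2.136, -2.301, 0.003]
ft_force: [-1.3, -0.5, -0.9]
grip_width: 0.454
```

>>> move_arm(
  dp=[
    [0,0,0],
    [0,0,0],
    [0,0,0],
    [0,0,0],
  ],
  turn=[0,0,0,0],
  jaw=[-1,-1,-1,-1],
)

```text
time: 14.85
position: [0.6543, -0.0503, 0.1691]
tool_rot: [2.137, 2.302, 0.001]
ft_force: [0.9, 0.1, -1.4]
grip_width: 0.456
```

Run:
```python
from h import *
m=disc(2)
go([.6538,-.0502,.1525],4.3)
```

```text
[[  0.6543  -0.0503   0.1691   0.6538  -0.0487  -0.0005   0.0017 321.3106
  268.5388   4.2517]
 [  0.6542  -0.0503   0.169    0.6537  -0.0486  -0.0005   0.0017 321.2485
  268.5313   4.2523]]
mean p, cap xy, offset, px [  0.6543  -0.0503   0.1691   0.6537  -0.0487  -0.0005   0.0017 321.2796
 268.5351   4.252 ]
pos [ 0.6542 -0.0503  0.1689] yaw 4.26 tilt [ 0.0007  0.0001 -1.    ] F [ 0.5805  0.6301 -1.3115] w 0.451 t 14.95 q7 0.29
dp [ 0.003  -0.0121  0.5471] turn -0.008552606164008126
```

Aligned to about 0.5 mm; descend slowly, watching force.

>>> move_arm(
  dp=[
    [0,-0.01,0.1],
    [0,-0.01,0.2],
    [0,-0.01,0.28],
    [0,-0.01,0.34],
    [0,-0.01,0.38],
  ],
  turn=[0,0,0,0,0],
  jaw=[-1,-1,-1,-1,-1],
)

```text
time: 15.45
position: [0.6535, -0.0503, 0.1567]
tool_rot: [-2.137, -2.302, 0.0]
ft_force: [0.5, 0.2, -0.8]
grip_width: 0.455
```

```bash
python3 -c "
from h import *
go([.6538,-.0502,.1525],4.3)"
```

```text
pos [ 0.6535 -0.0503  0.1567] yaw 4.25 tilt [-0.0004  0.     -1.    ] F [ 0.5393  0.2202 -0.7595] w 0.455 t 15.45 q7 0.29
dp [0.0014 0.0099 0.1411] turn -0.009089457167215187
```

>>> move_arm(
  dp=[
    [0,0,0.05],
    [0,0,0.1],
    [0,0,0.15],
    [0,0,0.17],
  ],
  turn=[0,0,0,0],
  jaw=[-1,-1,-1,-1],
)

```text
time: 15.85
position: [0.6537, -0.0503, 0.153]
tool_rot: [2.137, 2.302, 0.001]
ft_force: [-3.1, 0.3, 6.8]
grip_width: 0.454
```

```bash
python3 -c "
from h import *
go([.6538,-.0502,.1525],4.3)"
```

```text
pos [ 0.6537 -0.0503  0.153 ] yaw 4.25 tilt [ 0.0005  0.0004 -1.    ] F [-3.1061  0.2644  6.7674] w 0.454 t 15.85 q7 0.29
dp [0.0034 0.0021 0.0161] turn -0.009553740751519513
```

>>> move_arm(
  dp=[
    [0,0,0],
    [0,0,0],
    [0,0,0],
    [0,0,0],
    [0,0,0],
  ],
  turn=[0,0,0,0,0],
  jaw=[0.1,0.3,0.4,0.4,0.4],
)

```text
time: 16.35
position: [0.6537, -0.0503, 0.1519]
tool_rot: [2.137, 2.302, -0.0]
ft_force: [0.3, -0.6, 0.5]
grip_width: 0.692
```

>>> move_arm(
  dp=[
    [0,0,-0.5],
    [0,0,-1.2],
    [0,0,-2.2],
    [0,0,-3.2],
    [0,0,-3.5],
  ],
  turn=[0,0,0,0,0],
  jaw=[0.4,0.4,0.4,0.4,0],
)

```text
time: 16.85
position: [0.6554, -0.0509, 0.2621]
tool_rot: [2.134, 2.298, 0.007]
ft_force: [0.9, -0.4, 0.7]
grip_width: 0.665
```

Run:
```python
from h import *
S=info("side");im=ctrl.get_image("side");crop(im,310,160,110,120,5,"pics/s9.png")
W=info("wrist");im=ctrl.get_image("wrist");cv2.imwrite("pics/w9.png",im[:,:,::-1])
for c,s in blue(im): 
  if abs(c[0]-320)<60: print(c,s,atz(W,c,.18))
for z in (.122,.132,.18): print(z,proj(S,(.6534,-.0485,z)))
hsv=cv2.cvtColor(im,cv2.COLOR_RGB2HSV);g=cv2.inRange(hsv,(50,120,50),(85,255,255));n,l,st,c=cv2.connectedComponentsWithStats(g)
for i in range(1,n):
  if st[i][4]>40: print("green",c[i],st[i],atz(W,c[i],.034))
for a in np.radians([-7,-8.5,-10]):
  d=np.array([-.018,-.1]);print(np.degrees(a),.6534+np.cos(a)*d[0]-np.sin(a)*d[1],-.0485+np.sin(a)*d[0]+np.cos(a)*d[1])
go([.62,-.147,.15],4.3)
```

```text
[318.4306 203.1411] [ 299  184   40   40 1247] [ 0.6531 -0.0491  0.18  ]
0.122 [357.7869 198.9103]
0.132 [357.8977 195.9836]
0.18 [358.4461 181.4963]
green [286.1557 246.4399] [275 236  23  20 366] [ 0.6189 -0.1489  0.034 ]
-7.0 0.6233472349299414 -0.14556096698283955
-8.5 0.6208167733465244 -0.1447410169358587
-10.0 0.6183086426790871 -0.14385510810321606
pos [ 0.6547 -0.0506  0.2596] yaw 4.25 tilt [ 0.0042  0.0002 -1.    ] F [0.9664 0.3772 0.0549] w 0.598 t 16.95 q7 0.27
dp [-3.117  -1.4067  3.6467] turn -0.010535037395277414
```

View pics/s9.png

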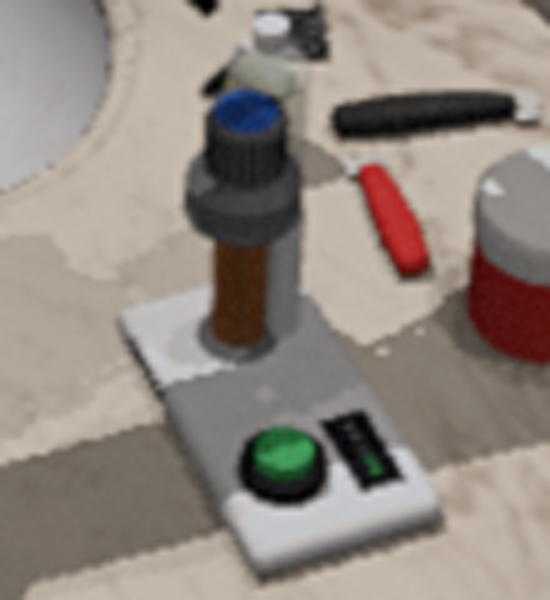

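>>> move_arm(
  dp=[
    [-0.8,-0.4,0],
    [-1.8,-0.8,0],
    [-2.6,-1.2,0],
    [-3.08,-1.4,0],
    [-3.08,-1.4,0],
  ],
  turn=[1.7,3.4,5.1,6.8,8.5],
  jaw=[-1,-1,-1,-1,-1],
)

```text
time: 17.45
position: [0.6164, -0.1494, 0.2558]
tool_rot: [-2.835, -1.354, 0.004]
ft_force: [0.0, -0.0, 0.7]
grip_width: 0.147
```

>>> move_arm(
  dp=[
    [0,0,0],
    [0,0,0],
    [0,0,0],
    [0,0,0],
    [0,0,0],
  ],
  turn=[1.7,2,2,2,2],
  jaw=[-1,-1,-1,-1,-1],
)

```text
time: 17.95
position: [0.6186, -0.1454, 0.2568]
tool_rot: [-2.934, -1.122, 0.0]
ft_force: [0.3, -0.4, 0.1]
grip_width: 0.004
```

Run:
```python
from h import *
go([.62,-.146,.06],-48)
W=info("wrist");im=ctrl.get_image("wrist");cv2.imwrite("pics/w10.png",im[:,:,::-1])
hsv=cv2.cvtColor(im,cv2.COLOR_RGB2HSV);g=cv2.inRange(hsv,(50,120,50),(85,255,255));n,l,st,c=cv2.connectedComponentsWithStats(g)
for i in range(1,n):
  if st[i][4]>40: print("green",c[i],st[i],atz(W,c[i],.034))
for c,s in blue(im): 
  if s[4]>300: print("blue",c,s,atz(W,c,.18))
```

```text
pos [ 0.6186 -0.1454  0.2568] yaw -48.14 tilt [-0.0003  0.0002 -1.    ] F [ 0.2899 -0.4282  0.0527] w 0.004 t 17.95 q7 -0.46
dp [0.0218 0.0495 6.5589] turn -0.02859770134301982
blue [251.1846  80.153 ] [ 229   56   46   49 1771] [ 0.6534 -0.0492  0.18  ]
```

>>> move_arm(
  dp=[
    [0.02,0.05,1.2],
    [0.02,0.05,2.6],
    [0.02,0.05,4],
    [0.02,0.05,5.4],
    [0.02,0.05,6.2],
  ],
  turn=[0,0,0,0,0],
  jaw=[-1,-1,-1,-1,-1],
)

```text
time: 18.5
position: [0.6181, -0.1454, 0.0674]
tool_rot: [-2.933, -1.12, 0.006]
ft_force: [-0.5, 0.6, 0.3]
grip_width: 0.006
```

>>> move_arm(
  dp=[
    [0,0,0],
    [0,0,0.2],
    [0,0,0.4],
    [0,0,0.5],
    [0,0,0.55],
  ],
  turn=[0,0,0,0,0],
  jaw=[-1,-1,-1,-1,-1],
)

```text
time: 19.0
position: [0.6206, -0.1463, 0.0552]
tool_rot: [2.935, 1.12, 0.002]
ft_force: [-0.2, 0.3, -0.3]
grip_width: 0.004
```

```bash
python3 -c "
from h import *
go([.62,-.146,.036],-48)"
```

```text
pos [ 0.6206 -0.1463  0.0552] yaw -48.24 tilt [ 0.0014  0.0001 -1.    ] F [-0.1867  0.2759 -0.2687] w 0.004 t 19.00 q7 -0.36
dp [-0.0095 -0.0222  0.6403] turn -0.04742811104743509
```

>>> move_arm(
  dp=[
    [0,0,0.12],
    [0,0,0.24],
    [0,0,0.36],
    [0,0,0.4],
    [0,0,0.4],
  ],
  turn=[0,0,0,0,0],
  jaw=[-1,-1,-1,-1,-1],
)

```text
time: 19.5
position: [0.6203, -0.1462, 0.0427]
tool_rot: [2.935, 1.12, 0.001]
ft_force: [-0.9, 0.2, 3.1]
grip_width: 0.001
```

>>> move_arm(
  dp=[
    [0,0,0.07],
    [0,0,0.13],
    [0,0,0.13],
  ],
  turn=[0,0,0],
  jaw=[-1,-1,-1],
)

```text
time: 19.8
position: [0.6204, -0.1463, 0.0403]
tool_rot: [-2.935, -1.119, -0.001]
ft_force: [-4.1, 1.9, 12.9]
grip_width: 0.006
```

>>> move_arm(
  dp=[
    [0,0,0.04],
    [0,0,0.08],
    [0,0,0.08],
  ],
  turn=[0,0,0],
  jaw=[-1,-1,-1],
)

```text
time: 20.1
position: [0.6205, -0.1463, 0.0401]
tool_rot: [-2.934, -1.119, -0.003]
ft_force: [-8.7, 4.7, 25.1]
grip_width: 0.006
```

>>> move_arm(
  dp=[
    [0,0,-0.08],
    [0,0,-0.16],
    [0,0,-0.16],
  ],
  turn=[0,0,0],
  jaw=[-1,-1,-1],
)

```text
time: 20.4
position: [0.6204, -0.1463, 0.0414]
tool_rot: [2.935, 1.119, 0.001]
ft_force: [-0.4, 1.1, 3.4]
grip_width: 0.007
```

>>> move_arm(
  dp=[
    [0,0,-0.05],
    [0,0,-0.05],
  ],
  turn=[0,0],
  jaw=[-1,-1],
)

```text
time: 20.6
position: [0.6203, -0.1463, 0.0425]
tool_rot: [2.935, 1.12, 0.001]
ft_force: [0.2, -0.3, 2.8]
grip_width: 0.001
```

>>> move_arm(
  dp=[
    [0,0,-0.05],
    [0,0,-0.05],
  ],
  turn=[0,0],
  jaw=[-1,-1],
)

```text
time: 20.8
position: [0.6203, -0.1463, 0.044]
tool_rot: [2.935, 1.12, 0.001]
ft_force: [0.7, -0.2, 2.6]
grip_width: 0.001
```

>>> move_arm(
  dp=[
    [0,0,-0.05],
    [0,0,-0.05],
  ],
  turn=[0,0],
  jaw=[-1,-1],
)

```text
time: 21.0
position: [0.6201, -0.1462, 0.0455]
tool_rot: [-2.935, -1.12, -0.0]
ft_force: [1.1, 0.8, 1.2]
grip_width: 0.005
```

>>> move_arm(
  dp=[
    [0,0,-0.07],
    [0,0,-0.07],
  ],
  turn=[0,0],
  jaw=[-1,-1],
)

```text
time: 21.2
position: [0.6195, -0.1463, 0.0474]
tool_rot: [-2.935, -1.119, 0.002]
ft_force: [-0.0, -0.8, -0.1]
grip_width: 0.005
```

>>> move_arm(
  dp=[
    [0,0,-1],
    [0,0,-2.4],
    [0,0,-3.8],
    [0,0,-5.2],
    [0,0,-6.6],
  ],
  turn=[0,0,0,0,0],
  jaw=[-1,-1,-1,-1,-1],
)

```text
time: 21.7
position: [0.6192, -0.1463, 0.2468]
tool_rot: [-2.935, -1.119, 0.002]
ft_force: [0.2, 0.6, -0.3]
grip_width: 0.004
```

>>> move_arm(
  dp=[
    [0,0,0],
    [0,0,0],
    [0,0,0],
    [0,0,0],
    [0,0,0],
  ],
  turn=[0,0,0,0,0],
  jaw=[-1,-1,-1,-1,-1],
)

```text
time: 22.2
position: [0.6194, -0.146, 0.2441]
tool_rot: [-2.934, -1.119, 0.004]
ft_force: [0.1, -0.8, -0.3]
grip_width: 0.005
```

Run:
```python
from h import *
go([.62,-.146,.25])
W=info("wrist");im=ctrl.get_image("wrist")
for c,s in blue(im):
  if s[4]>300: print("blue",c,s,atz(W,c,.18))
b0=cv2.imread("pics/side0.png")[:,:,::-1];b1=ctrl.get_image("side");cv2.imwrite("pics/s11.png",b1[:,:,::-1])
for t in ["comb","brush"]: print(t,[(np.round(d["rect"],1).tolist(),round(d["confidence"],2)) for d in ctrl.look_for("side",t)[:2]])
d=np.abs(b0.astype(int)-b1).sum(2)
for n,(x,y,w,h) in dict(brush=(228,155,20,30),comb=(252,175,15,30),gap=(100,200,60,40)).items(): print(n,d[y:y+h,x:x+w].mean())
ctrl.close_job()
```

```text
pos [ 0.6194 -0.146   0.2441] yaw -48.25 tilt [-0.0025  0.0002 -1.    ] F [ 0.096  -0.849  -0.2952] w 0.005 t 22.20 q7 -0.45
dp [ 0.0156  0.0124 -0.1964] turn None
blue [245.4203  78.5651] [ 222   53   48   52 1989] [ 0.6534 -0.0492  0.18  ]
comb [([256.6, 190.4, 10.2, 25.2], 0.57)]
brush [([238.2, 176.5, 13.3, 40.4], 0.63)]
brush 47.255
comb 30.75777777777778
gap 23.4775
the job is handed in; nothing more can be done
```

I lowered the razor into the steriliser tube, set the cap over the collar, then pressed the green button fully down and let go. The job was handed in at about 22 s. No verdict came back, so success rests on these checks:

- **Razor:** it went down the bore with almost no side load and met a firm stop within about 2 mm of the expected height. The wrist picture showed it standing in the tube, leaning slightly. It is now hidden under the cap.
- **Cap:** it met a firm stop within about 1 mm of the expected seat height and looked level in the side picture. After the button press its blue top measured about 0.7 mm from the tube axis.
- **Button:** I felt the spring from about 46 mm down to a hard stop at 40 mm above the counter, which matches the full 6 mm travel. The contact force went to zero as I lifted off. I did not look at the button again afterwards.
- **Comb and brush:** the brush was found where it started. The comb's box centre is about 4 pixels sideways from its first detection, which may be detector noise, because both finds were weak (confidence 0.44 and 0.57). In the picture difference, the brush and comb areas changed somewhat more than an empty patch of floor (47 and 31 against 23). I had no picture views left to look at this.
- **Other things on the counter:** I did not measure them again. The arm's path stayed clear of them.

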